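# Nest the empty thread cones at the book-sewing bench

### The job

Take the two tall empty thread cones that stand loose on the bench and nest them, one after the other, over the tall cone in the shallow grey tray, so that the three make one upright stack, each resting fully home on the one below. The tray's cone stays in the tray; leave the short cone where it stands.

Things in the scene. Friction and masses are not known exactly. Their poses are not given: they have to be found in the camera images.
- tray_cone: Tall white plastic thread cone, upright, wide end down, loose in a shallow grey tray (96 x 96 mm, 16 high, floor 5 thick, fixed). 110 mm tall, 40 to 85 g, round about z (up). Hollow skirt, open below: outer diameter 62 mm at the bottom, 38 at 70 mm up, wall 3. Solid straight neck, diameter 28, from 74 to 110 mm up. Foot of the stack. Origin: centre of underside.
- cone_a: Tall thread cone, same shape and size as tray_cone, standing loose on the bench, wide end down. Grip it across the neck (28 mm). Inside the skirt is a flat ceiling 70 mm up, 32 mm wide; nested, it rests on the flat top of the lower neck, so each cone sits 40 mm above the one below, with 2 mm play. Either loose cone may go first. Origin: centre of underside, z up.
- cone_b: The other loose tall thread cone on the bench, the same in every way as cone_a. Origin: centre of underside, z up.
- short_cone: Short thread cone of the same plastic and outline, but smaller: 72 mm tall, bottom diameter 40 mm, neck diameter 18 mm; standing on the bench, wide end down. Not part of the stack. Origin: centre of underside, z up.

How it is judged:
By the outcome, as a careful person would: the job done as asked, in the order asked, and still so for the second after the job is handed in, with the robot touching nothing.
It also fails if it takes over 58 s, if anything falls off the work surface, if the arm or the gripper's body presses on something with over 40 N, if the wrist force passes 120 N, or if a joint passes its speed limit or range.

### The arm

A 7-joint arm with a two-finger parallel gripper is mounted at the origin on the work surface. World frame = base frame: x ahead of the robot, y to its left, z up, the work surface at z = 0. Lengths are in m, angles in rad, forces in N, time in s.
With the tool pointing down it reaches from about 0.425 to 0.875 m from the base axis. Payload 8.4 kg.
Tool frame: the origin (TCP) lies at the very end of the fingers, on their centre line; the grasp point (between the pads) lies arm.tcp_to_grasp behind it (arm.tcp_to_grasp is the distance from the TCP to the grasp point, in m); x points along the fingers, z is the direction in which the jaws open and shut, and the axes are right-handed (so a half turn about x gives the same grasp; the last joint's range is limited). The gripper opens to 87 mm and grips with 3 to 60 N. Pads are 19 mm wide; open, the fingers measure 117 mm over their backs; the gripper's body (75 mm by 190 mm) begins 51 mm behind the grasp point.
Start: joints at [1.013, 0.333, 0.04, 1.465, -0.013, 1.343, -0.059], TCP at [0.288, -0.583, 0.197] pointing down, gripper open.
Joint ranges: [-2.58, 2.58], [-0.38, 2.09], [-1.3, 1.39], [0.25, 2.4], [-1.5, 4.64], [0.08, 2.09], [-2.65, 2.65]. Speed limits (rad/s): [2.22, 2.22, 2.79, 2.79, 3.14, 3.14, 3.14].

### API

Orientations are given as [roll, pitch, yaw] about the fixed x, y, z axes, in that order (R = Rz(yaw) Ry(pitch) Rx(roll)).
In Python, from workcell import arm gives the robot as it stands.
- The arm moves only by the tool apply_moves, never from a script. Its argument "steps" is a list of rows, each a list of 3 entries, a list of its own where there are three numbers: the closure, from -1 (fully open) to 1 (shut), then the shift along the tool's x, y, z in mm, then the turn about the tool's x in degrees. In form: [[gripper, [x, y, z], turn], ...]. A call has 1 to 10 rows; each row shifts and turns the commanded pose from where the row before left it, along the tool's axes as they then stand; what a row does not reach is not made up. A row lasts 1/10 s, in which the tool goes at most 50 mm and 8.59 degrees, less where a joint would pass 70% of its speed; a pose out of reach is approached as far as the arm can. A call with a gripper value outside its range is refused whole. The fingers move at their own pace and stop on an object; the grip force is fixed at half the most. Time passes only in rows, so rows that do not move let the fingers close. It gives the time, the measured TCP pose, the force and the opening at its end, in the units of the state.
- arm.get_state(): the state, without advancing time (a new reading comes with each control period).
- arm.read_camera(name): name is "scene" or "top"; returns a dict with "img" (480x640x3 uint8, red, green, blue), "fovy" (degrees; the focal length in pixels is half the picture's height over the tangent of half this angle, whatever the lens; pixels are square), "cx", "cy" (the principal point, pixels), "dist" ([k1, k2, p1, p2, k3] as OpenCV has them; the pictures are not rectified), "R" (3x3) and "t" (3): a world point X has camera coordinates R X + t. Camera axes: x right, y down, z forward; pixel columns grow to the right and rows downward; lengths in m; the calibration is good to about 2 mm. A picture is of the moment at which its call begins. There is no depth.
- arm.sign_off(): hands the job in, once; it reports no verdict.
The state is a dict: "t": time; "q": joint angles; "qd": joint speeds; "joint_efforts": joint torques, N m; "eef_pos": TCP position; "tool_rot": TCP orientation; "wrist_force": force on the tool from outside, world axes, zero at the start; "moment": the same for the moment, N m; "finger_gap": finger opening in m.
Only numpy, scipy, OpenCV 4.12 (cv2) and the standard library are available. Lean on these libraries where they do the work, as an engineer would, in place of code of your own. Each camera call takes 0.05 s, during which the arm holds its last target.

## Working session

There is one attempt and no reset: what is moved stays moved. The work goes in short steps, Python scripts to look and compute and a tool call to move; the robot and the scene stay as the last step left them, time stands still between calls to the robot, and variables do not carry over. Pictures are saved under pics/ and viewed, and the job is handed in when it is done.

Besides the shell and the picture viewer there is one more tool, called by a JSON object that holds its "method" and its "body", one argument or row to a line. apply_moves: Moves the arm, as the interface text tells. Its arguments: {"type":"object","properties":{"steps":{"type":"array"}},"required":["steps"]}

```bash
mkdir -p pics; ls; python3 - <<'E'
from workcell import arm
import cv2,numpy as np
s=arm.get_state()
for k,v in s.items(): print(k,v)
print(arm.tcp_to_grasp)
for n in("scene","top"):
    c=arm.read_camera(n); cv2.imwrite(f"pics/{n}0.png",c["img"][:,:,::-1])
    print(n,{k:np.round(v,4).tolist() for k,v in c.items() if k!="img"})
E
```

```text
pics
t 0.0
q [ 1.01282933  0.33390414  0.03987914  1.46626223 -0.01338968  1.34331986
 -0.05845739]
qd [ 0.0003967  -0.00034746 -0.0004012   0.00092036  0.00076303  0.00060867
  0.00155474]
joint_efforts [-1.01578905e-04 -6.56369090e+01  1.33490000e+00 -4.03795803e+01
 -5.97206340e-02  4.49205050e-02  2.24190044e-04]
eef_pos [ 0.2875844  -0.58234616  0.19636819]
tool_rot [-3.06662817  1.56916864  2.10455059]
wrist_force [ 0.31076442 -0.16261054  0.06630739]
moment [ 0.01604808 -0.05858246 -0.00577797]
finger_gap 0.08735788773637812
0.0187
scene {'fovy': 48.6075, 'cx': 317.5166, 'cy': 245.6867, 'dist': [-0.0999, 0.0, 0.0, 0.0, 0.0], 'R': [[-0.3144, 0.9492, 0.0138], [0.68, 0.2354, -0.6944], [-0.6624, -0.209, -0.7195]], 't': [0.1551, -0.348, 1.3978]}
top {'fovy': 51.4057, 'cx': 323.1493, 'cy': 239.2243, 'dist': [0.029, 0.0, 0.0, 0.0, 0.0], 'R': [[-0.0094, -0.9999, 0.0131], [-0.9866, 0.0071, -0.1632], [0.1631, -0.0144, -0.9865]], 't': [0.0063, 0.5521, 0.8888]}
```

View pics/scene0.png

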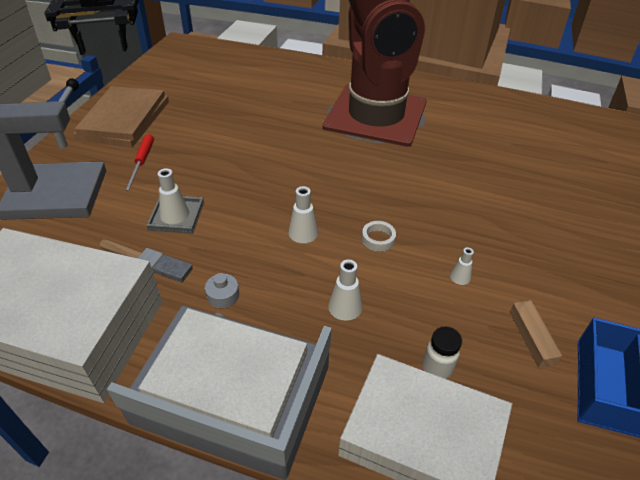

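View pics/top0.png

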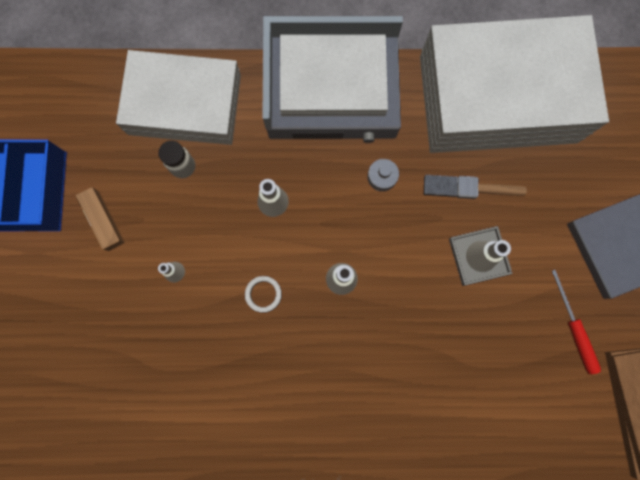

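Scene view: tray cone top at about (166,173), loose cone tops at (303,190) and (348,266), short cone at (467,252). Top view: the tall tops are at (502,249), (345,273) and (268,187). I'll zoom in to refine these.

```bash
python3 - <<'E'
import cv2,numpy as np
rows=[]
for n,cs in(("scene",[(170,195),(303,212),(347,288)]),("top",[(490,250),(343,276),(271,195)])):
    im=cv2.imread(f"pics/{n}0.png"); r=[]
    for x,y in cs:
        c=im[y-36:y+36,x-33:x+33]; r.append(cv2.resize(c,None,fx=4,fy=4,interpolation=cv2.INTER_NEAREST)); 
    rows.append(np.hstack(r))
cv2.imwrite("pics/z0.png",np.vstack(rows))
E
```

```text
(no output)
```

View pics/z0.png

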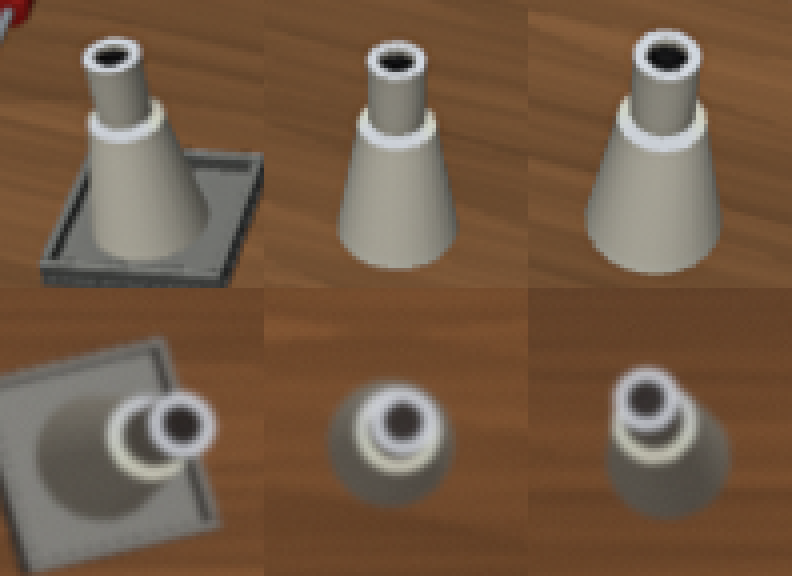

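```bash
cat > h.py <<'E'
import cv2,numpy as np
from scipy.optimize import least_squares
def cal(c):
    f=240/np.tan(np.radians(c["fovy"])/2)
    K=np.array([[f,0,c["cx"]],[0,f,c["cy"]],[0,0,1]]); return K,np.array(c["dist"]),np.array(c["R"]),np.array(c["t"])
def proj(c,X):
    K,d,R,t=cal(c); return cv2.projectPoints(np.atleast_2d(X).astype(float),cv2.Rodrigues(R)[0],t,K,d)[0].reshape(-1,2)
def ring(img,x,y,thr,r=14,S=8,out=None):
    x,y=int(x),int(y)
    c=img[y-r:y+r+1,x-r:x+r+1][:,:,::-1] if False else img[y-r:y+r+1,x-r:x+r+1]
    c=cv2.resize(c,None,fx=S,fy=S,interpolation=cv2.INTER_CUBIC)
    b=(c[:,:,2].astype(float)>thr).astype(np.uint8)  # blue channel (RGB img)
    n,l,st,ce=cv2.connectedComponentsWithStats(b)
    best=None
    for i in range(1,n):
        if st[i,4]<200: continue
        cnt=cv2.findContours((l==i).astype(np.uint8),cv2.RETR_EXTERNAL,cv2.CHAIN_APPROX_NONE)[0][0]
        e=cv2.fitEllipse(cv2.convexHull(cnt)) if len(cnt)>20 else None
        if e is None: continue
        d=np.hypot(e[0][0]-r*S,e[0][1]-r*S)
        if best is None or d<best[0]: best=(d,e)
    e=best[1]
    if out:
        cc=c[:,:,::-1].copy(); cv2.ellipse(cc,e,(0,0,255),1); cv2.imwrite(out,cc)
    return np.array([x-r+(e[0][0]+.5)/S-.5,y-r+(e[0][1]+.5)/S-.5]),np.array(e[1])/S
def tri(cs,ps):
    A=[];
    f=lambda X:np.concatenate([(proj(c,X)[0]-p) for c,p in zip(cs,ps)])
    r=least_squares(f,[.6,0,.1]); return r.x,r.fun
E
python3 - <<'E'
from h import *
from workcell import arm
s=arm.read_camera("scene");t=arm.read_camera("top")
o=[]
for i,(a,b) in enumerate([((165,173),(502,250)),((303,191),(345,273)),((348,267),(268,188))]):
    pa,ea=ring(s["img"],*a,175,out=f"pics/r{i}a.png"); 
    pb,eb=ring(t["img"],*b,165,out=f"pics/r{i}b.png")
    X,r=tri([s,t],[pa,pb]); print(pa.round(2),ea.round(1),pb.round(2),eb.round(1),X.round(4),r.round(2))
    o.append(np.vstack([cv2.imread(f"pics/r{i}{k}.png") for k in "ab"]))
cv2.imwrite("pics/rings.png",np.hstack(o))
E
```

```text
[164.39 172.48] [ 8.3 13.9] [501.91 247.68] [14.7 16.2] [ 0.524  -0.3071  0.1145] [ 0.52  0.14  0.42 -0.19]
[302.64 190.8 ] [ 9.3 14.1] [343.16 274.64] [19.9 20.2] [ 0.4801 -0.0332  0.1078] [ 1.24  0.12  1.08 -0.32]
[348.33 265.41] [12.3 16.3] [268.7  190.37] [19.7 22.4] [0.6315 0.0986 0.1034] [ 0.1   0.    0.1  -0.03]
```

View pics/rings.png

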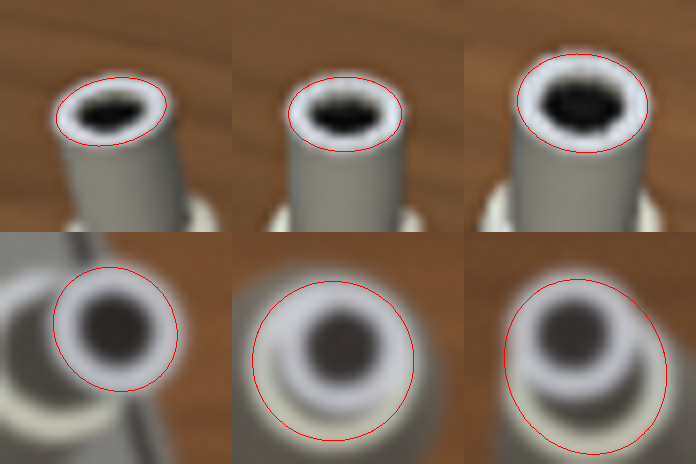

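The top-view ring fit merged with the shoulder ring for both loose cones. I'll use the dark bore centre in that view instead.

```bash
cat >> h.py <<'E'
def hole(img,x,y,thr=110,r=9,S=8):
    x,y=int(round(x)),int(round(y)); c=cv2.resize(img[y-r:y+r+1,x-r:x+r+1],None,fx=S,fy=S,interpolation=cv2.INTER_CUBIC)
    b=(c[:,:,2]<thr).astype(np.uint8); n,l,st,ce=cv2.connectedComponentsWithStats(b)
    i=l[r*S,r*S]; ce=ce[i]; return np.array([x-r+(ce[0]+.5)/S-.5,y-r+(ce[1]+.5)/S-.5]),st[i,2:4]/S,st[i,4]/S/S
E
python3 - <<'E'
from h import *
from workcell import arm
s=arm.read_camera("scene");t=arm.read_camera("top")
for i,(a,b) in enumerate([((165,173),(502,248)),((303,191),(345,273)),((348,267),(268,187))]):
    pa,ea=ring(s["img"],*a,175)
    pb,w,ar=hole(t["img"],*b)
    X,r=tri([s,t],[pa,pb]); print(pa.round(2),ea.round(1),pb.round(2),w,ar,X.round(4),r.round(2))
    # project model: base circle
    for n,c in(("s",s),("t",t)):
        print(n, proj(c,X).round(1).tolist())
E
```

```text
[164.4  172.48] [ 8.3 13.9] [501.98 247.68] [9.    8.875] 61.046875 [ 0.524  -0.3071  0.1145] [ 0.49  0.13  0.39 -0.18]
s [[164.9, 172.6]]
t [[502.4, 247.5]]
[302.65 190.78] [ 9.3 14.1] [344.32 272.96] [8.75 8.75] 59.96875 [ 0.4825 -0.0339  0.1097] [ 0.44  0.04  0.39 -0.12]
s [[303.1, 190.8]]
t [[344.7, 272.8]]
[348.31 265.41] [12.3 16.3] [267.11 186.32] [8.375 8.25 ] 55.109375 [0.6372 0.1003 0.11  ] [ 0.37  0.02  0.39 -0.1 ]
s [[348.7, 265.4]]
t [[267.5, 186.2]]
```

```bash
cat >> h.py <<'E'
def back(c,p,z):
    K,d,R,t=cal(c); u=cv2.undistortPoints(np.array([[p]],float),K,d)[0,0]
    dr=R.T@np.array([u[0],u[1],1]); o=-R.T@t; return o+dr*(z-o[2])/dr[2]
E
python3 - <<'E'
from h import *
from workcell import arm
from scipy.spatial.transform import Rotation as Ro
s=arm.read_camera("scene");t=arm.read_camera("top")
print("press base", [back(s,p,.02).round(3)[:2].tolist() for p in[(0,217),(104,202),(104,163),(50,165)]],[back(t,p,.02).round(3)[:2].tolist() for p in[(572,223),(605,297),(638,197),(638,288)]])
for z in(.1,.2,.25): print("press arm",z,[back(s,p,z).round(3)[:2].tolist() for p in[(70,107),(70,122),(64,145),(72,82)]])
print("tray",[back(t,p,.016).round(3)[:2].tolist() for p in[(451,237),(500,228),(511,270),(465,284)]])
st=arm.get_state(); print(Ro.from_euler("xyz",st["tool_rot"]).as_matrix().round(4))
im=np.vstack([cv2.resize(s["img"][60:240,:220],None,fx=3,fy=3)]);cv2.imwrite("pics/press.png",im[:,:,::-1])
E
```

```text
press base [[0.667, -0.648], [0.554, -0.459], [0.437, -0.539], [0.484, -0.659]] [[0.585, -0.48], [0.442, -0.529], [0.635, -0.612], [0.459, -0.592]]
press arm 0.1 [[0.359, -0.667], [0.414, -0.625], [0.494, -0.58], [0.256, -0.74]]
press arm 0.2 [[0.488, -0.532], [0.534, -0.496], [0.602, -0.458], [0.4, -0.594]]
press arm 0.25 [[0.552, -0.464], [0.594, -0.432], [0.656, -0.397], [0.472, -0.521]]
tray [[0.56, -0.246], [0.577, -0.342], [0.495, -0.358], [0.469, -0.268]]
[[-1.000e-04  8.966e-01  4.428e-01]
 [ 2.000e-04  4.428e-01 -8.966e-01]
 [-1.000e+00 -0.000e+00 -3.000e-04]]
```

View pics/press.png

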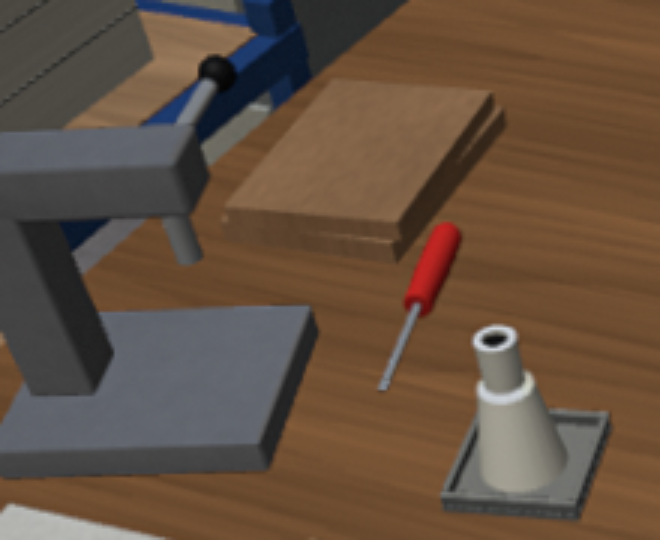

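Press arm tip is around (0.5, -0.53), z about 0.2, so I'll route away from it at small x. Tool axes: x is down, y is (0.897, 0.443) and z is (0.443, -0.897) in the world.

{"method": "apply_moves", "body": {
  "steps": [
    [-1, [-3, 25, -28], 0],
    [-1, [-3, 25, -28], 0],
    [-1, [-3, 25, -28], 0],
    [-1, [-3, 25, -28], 0],
    [-1, [-3, 25, -28], 0],
    [-1, [-3, 25, -28], 0],
    [-1, [-3, 25, -28], 0]
  ]
}}

```text
t: 1.1
eef_pos: [0.3582, -0.3281, 0.2186]
tool_rot: [0.18, 1.57, -0.932]
wrist_force: [1.3, -0.7, 0.2]
finger_gap: 0.087
```

{"method": "apply_moves", "body": {
  "steps": [
    [-1, [0, 30, -26], 0],
    [-1, [0, 30, -26], 0],
    [-1, [0, 30, -26], 0],
    [-1, [0, 30, -26], 0],
    [-1, [0, 30, -26], 0],
    [-1, [0, 30, -26], 0],
    [-1, [0, 30, -26], 0],
    [-1, [0, 0, 0], 0],
    [-1, [0, 0, 0], 0]
  ]
}}

```text
t: 2.0
eef_pos: [0.4657, -0.0729, 0.2183]
tool_rot: [-0.599, 1.571, -1.709]
wrist_force: [-0.4, -0.9, 0.3]
finger_gap: 0.087
```

```bash
cat >> h.py <<'E'
from scipy.spatial.transform import Rotation as Ro
def rel(st,target):
    R=Ro.from_euler("xyz",st["tool_rot"]).as_matrix()
    return (R.T@(np.array(target)-st["eef_pos"])*1000).round(1), R
E
python3 - <<'E'
from h import *
from workcell import arm
st=arm.get_state(); print(st["t"],st["q"].round(2) if hasattr(st["q"],"round") else st["q"],st["eef_pos"],st["tool_rot"])
r,R=rel(st,(0.4825,-0.0339,0.082)); print(r); print(R.round(4))
for n in("scene","top"):
    c=arm.read_camera(n); cv2.imwrite(f"pics/{n}1.png",c["img"][:,:,::-1])
    print(n,proj(c,st["eef_pos"]))
E
```

```text
2.0 [ 0.51 -0.02 -0.44  1.83 -0.01  1.33 -1.04] [ 0.46570804 -0.07288121  0.21830254] [-0.59873159  1.5705651  -1.70879531]
[136.3  32.4 -27.5]
[[-0.000e+00  8.957e-01  4.446e-01]
 [-2.000e-04  4.446e-01 -8.957e-01]
 [-1.000e+00 -1.000e-04  2.000e-04]]
scene [[285.39001658 134.02925159]]
top [[374.80602991 276.79644775]]
```

{"method": "apply_moves", "body": {
  "steps": [
    [-1, [0, 16, -14], 0],
    [-1, [0, 16.4, -13.5], 0],
    [-1, [20, 0, 0], 0],
    [-1, [20, 0, 0], 0],
    [-1, [0, 0, 0], 0],
    [-1, [0, 0, 0], 0]
  ]
}}

```text
t: 2.7
eef_pos: [0.4822, -0.0354, 0.1786]
tool_rot: [-1.926, 1.57, -3.04]
wrist_force: [-0.2, 0.3, -0.2]
finger_gap: 0.0875
```

```bash
python3 - <<'E'
from h import *
from workcell import arm
st=arm.get_state()
r,R=rel(st,(0.4825,-0.0339,0.082)); print(st["t"],st["eef_pos"],r)
o=[]
for n in("scene","top"):
    c=arm.read_camera(n); 
    p=proj(c,st["eef_pos"])[0];im=c["img"][:,:,::-1].copy()
    print(n,p); x,y=p.astype(int); o.append(cv2.resize(im[y-60:y+60,x-60:x+60],None,fx=3.3,fy=3.3))
cv2.imwrite("pics/v1.png",np.hstack(o))
E
```

```text
2.7 [ 0.4822414  -0.0354331   0.17857833] [96.6  1.  -1.2]
scene [302.14818301 161.30703644]
top [348.08452756 268.80089255]
```

View pics/v1.png

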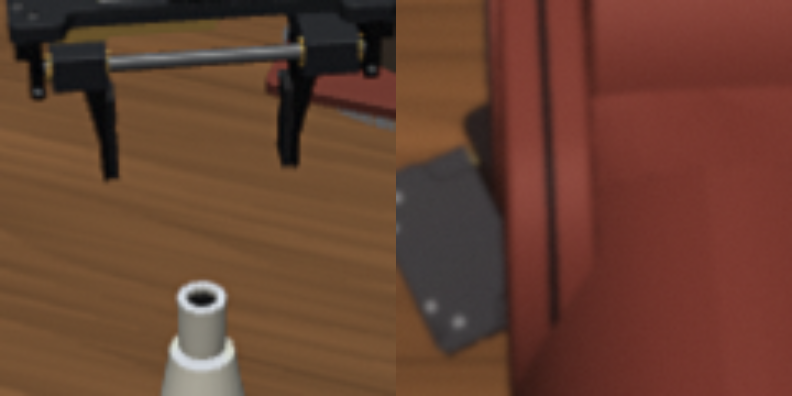

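```bash
python3 - <<'E'
from h import *
from workcell import arm
st=arm.get_state()
c=arm.read_camera("scene"); im=c["img"][:,:,::-1].copy()
im=cv2.resize(im[90:200,240:380],None,fx=5.5,fy=5.5,interpolation=cv2.INTER_NEAREST)
R=Ro.from_euler("xyz",st["tool_rot"]).as_matrix()
for k in(-43.7,0,43.7):
  for h in (0,-18.7):
    p=proj(c,st["eef_pos"]+R@[h/1000,0,k/1000])[0]; print(k,h,p)
    cv2.circle(im,tuple(((p-[240,90])*5.5+2.7).astype(int)),3,(0,0,255) if h==0 else (0,255,0),-1)
cv2.imwrite("pics/v2.png",im)
E
```

```text
-43.7 0 [326.1664963  159.50145815]
-43.7 -18.7 [326.43526623 151.05582691]
0 0 [302.21327755 161.22949512]
0 -18.7 [302.15513987 152.76459588]
43.7 0 [278.04159468 163.00897938]
43.7 -18.7 [277.65010122 154.52954283]
```

View pics/v2.png

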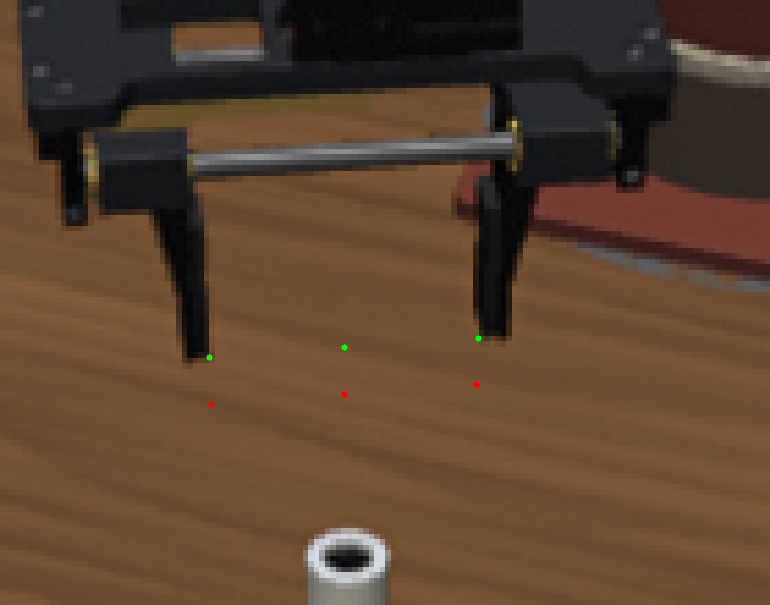

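The finger ends appear about 20 mm above the reported TCP, near the "grasp point" dots. The columns agree, so this is a height offset only. I'll go down with the jaws open and look beside the neck.

{"method": "apply_moves", "body": {
  "steps": [
    [-1, [20, 1, -1.2], 0],
    [-1, [20, 0, 0], 0],
    [-1, [20, 0, 0], 0],
    [-1, [20, 0, 0], 0],
    [-1, [16, 0, 0], 0],
    [-1, [0, 0, 0], 0],
    [-1, [0, 0, 0], 0]
  ]
}}

```text
t: 3.55
eef_pos: [0.4833, -0.0329, 0.0831]
tool_rot: [1.209, 1.57, 0.097]
wrist_force: [-1.1, 0.1, 0.8]
finger_gap: 0.0872
```

```bash
cat >> h.py <<'E'
def snap(arm,name,S=5.5,w=70,h=55,dz=0,cams=("scene",),extra=()):
    st=arm.get_state(); R=Ro.from_euler("xyz",st["tool_rot"]).as_matrix(); o=[]
    print(st["t"],np.round(st["eef_pos"],4),np.round(st["wrist_force"],1),st["finger_gap"])
    for n in cams:
        c=arm.read_camera(n); im=c["img"][:,:,::-1].copy()
        p0=(proj(c,st["eef_pos"])[0]).astype(int)+[0,dz]
        a=p0-[w,h]; im=cv2.resize(im[a[1]:a[1]+2*h,a[0]:a[0]+2*w],None,fx=S,fy=S,interpolation=cv2.INTER_CUBIC)
        for P,col in [(st["eef_pos"],(0,0,255)),(st["eef_pos"]+R@[-.0187,0,0],(0,255,0))]+[(np.array(e),(255,0,255)) for e in extra]:
            cv2.circle(im,tuple(((proj(c,P)[0]-a+.5)*S).astype(int)),2,col,-1)
        o.append(im)
    cv2.imwrite(name,np.hstack(o))
E
python3 - <<'E'
from h import *
from workcell import arm
snap(arm,"pics/v3.png")
E
```

```text
3.55 [ 0.4833 -0.0329  0.0831] [-1.1  0.1  0.8] 0.08717847138785913
```

View pics/v3.png

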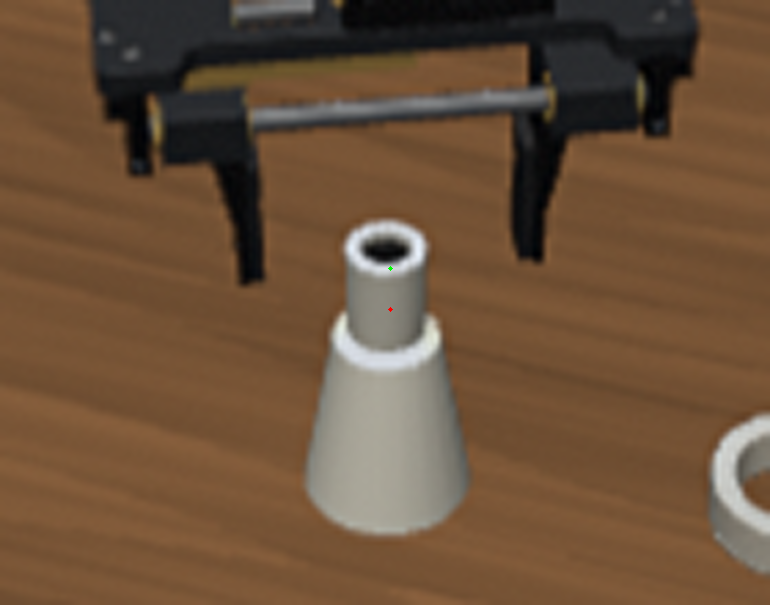

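{"method": "apply_moves", "body": {
  "steps": [
    [-1, [9, -1.2, 0.5], 0],
    [-1, [9, 0, 0], 0],
    [-1, [0, 0, 0], 0],
    [-1, [0, 0, 0], 0]
  ]
}}

```text
t: 4.0
eef_pos: [0.4818, -0.0338, 0.064]
tool_rot: [-2.328, 1.57, 2.843]
wrist_force: [0.3, -1.0, 0.6]
finger_gap: 0.0871
```

```bash
python3 - <<'E'
from h import *
from workcell import arm
snap(arm,"pics/v4.png")
E
```

```text
4.0 [ 0.4818 -0.0338  0.064 ] [ 0.3 -1.   0.6] 0.08713003538129478
```

View pics/v4.png

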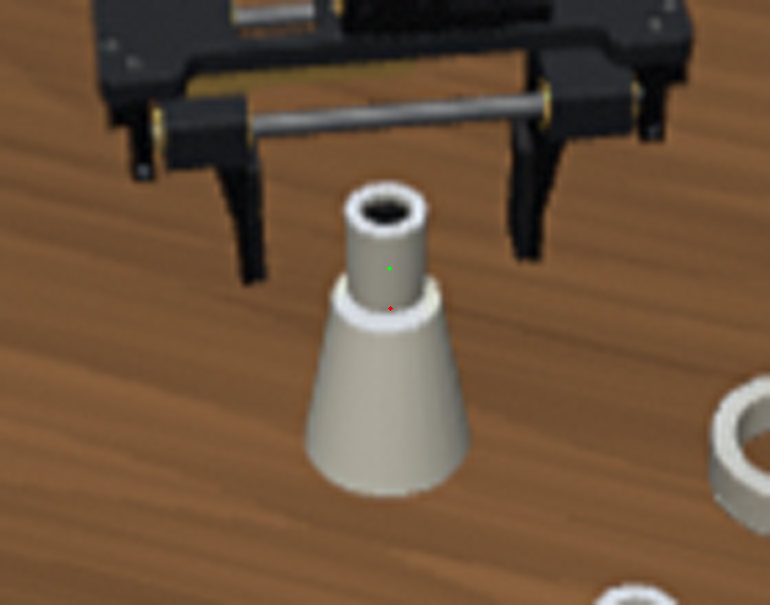

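The finger ends are now level with the lower part of the neck. Mid-tip is at crop (390,271), the rim centre at (386,210) and the shoulder at about (386,300). Closing.

{"method": "apply_moves", "body": {
  "steps": [
    [1, [0, 0, 0], 0],
    [1, [0, 0, 0], 0],
    [1, [0, 0, 0], 0],
    [1, [0, 0, 0], 0],
    [1, [0, 0, 0], 0],
    [1, [0, 0, 0], 0],
    [1, [0, 0, 0], 0],
    [1, [0, 0, 0], 0]
  ]
}}

```text
t: 4.85
eef_pos: [0.482, -0.0338, 0.0643]
tool_rot: [1.399, 1.571, 0.287]
wrist_force: [0.2, -0.3, 0.1]
finger_gap: 0.0309
```

```bash
python3 - <<'E'
from h import *
from workcell import arm
snap(arm,"pics/v5.png")
E
```

```text
4.85 [ 0.482  -0.0338  0.0643] [ 0.2 -0.3  0.1] 0.030943129768666228
```

View pics/v5.png

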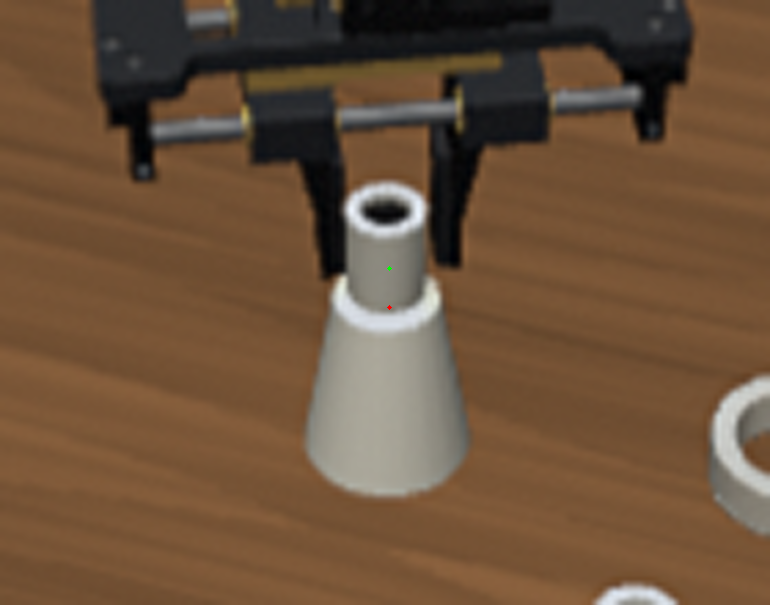

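{"method": "apply_moves", "body": {
  "steps": [
    [1, [0, 0, 0], 0],
    [1, [0, 0, 0], 0],
    [1, [0, 0, 0], 0],
    [1, [0, 0, 0], 0]
  ]
}}

```text
t: 5.3
eef_pos: [0.482, -0.0338, 0.0643]
tool_rot: [-3.015, 1.571, 2.156]
wrist_force: [-1.0, 0.5, 0.3]
finger_gap: 0.0272
```

```bash
python3 - <<'E'
from h import *
from workcell import arm
snap(arm,"pics/v6.png",S=8,w=45,h=37)
E
```

```text
5.3 [ 0.482  -0.0338  0.0643] [-1.   0.5  0.3] 0.02716371987468767
```

View pics/v6.png

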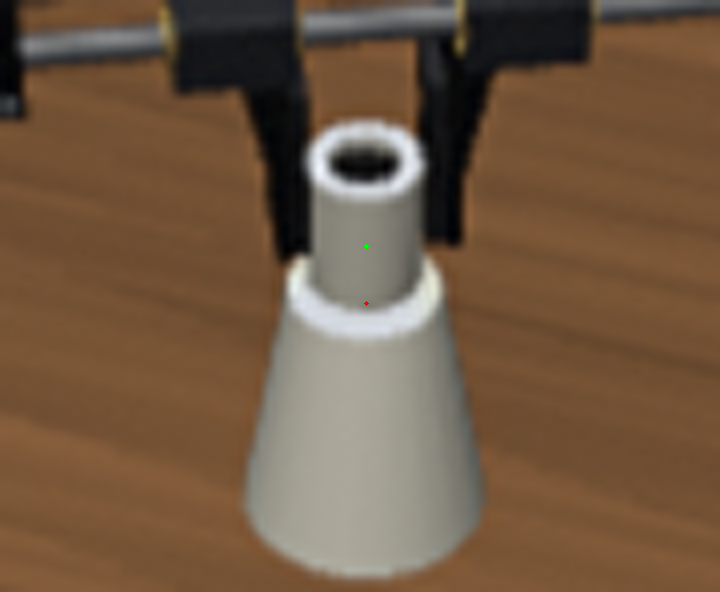

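The gap has stopped at 27 mm with the neck between the fingers. Lifting.

{"method": "apply_moves", "body": {
  "steps": [
    [1, [-10, 0, 0], 0],
    [1, [-20, 0, 0], 0],
    [1, [-30, 0, 0], 0],
    [1, [-30, 0, 0], 0],
    [1, [-30, 0, 0], 0],
    [1, [-30, 0, 0], 0],
    [1, [0, 0, 0], 0],
    [1, [0, 0, 0], 0]
  ]
}}

```text
t: 6.15
eef_pos: [0.4824, -0.0338, 0.2152]
tool_rot: [0.883, 1.569, -0.229]
wrist_force: [1.1, -0.0, -0.0]
finger_gap: 0.0269
```

```bash
python3 - <<'E'
from h import *
from workcell import arm
snap(arm,"pics/v7.png")
st=arm.get_state(); X=np.array([.4825,-.0339,.1097])
c=arm.read_camera("scene")
p0=np.array([302.65,190.78])
# expected rim after motion from earlier pick: shift by tcp delta
d=np.array(st["eef_pos"])-[.482,-.0338,.0643]
pe=proj(c,X+d)[0]-np.array([.44,.04]); print("expect",pe)
print("seen",ring(c["img"],*pe.round(),175))
print(rel(st,(.524,-.3071,st["eef_pos"][2]))[0])
E
```

```text
6.15 [ 0.4824 -0.0338  0.2152] [ 1.1 -0.  -0. ] 0.026854412980913397
expect [302.24272558 123.1460101 ]
seen (array([302.72928143, 123.05494118]), array([ 8.99761677, 15.71501541]))
[  0.  -83.1 263.7]
```

View pics/v7.png

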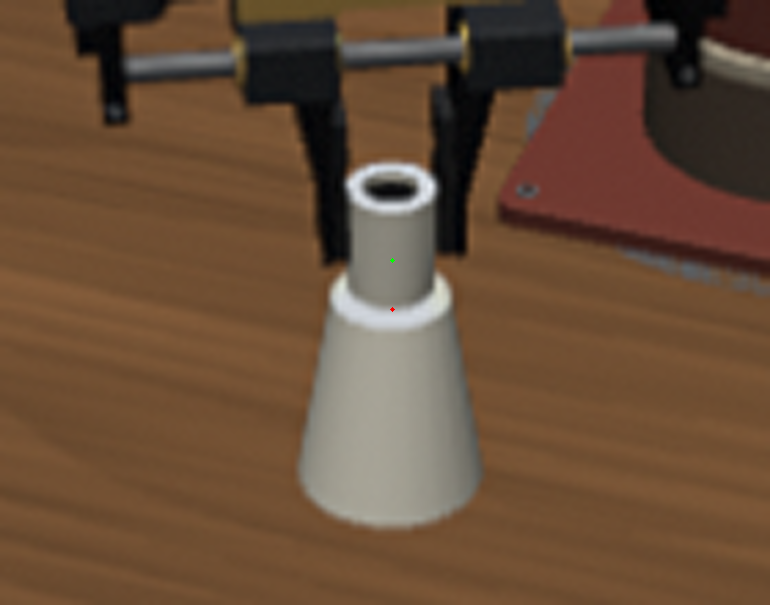

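{"method": "apply_moves", "body": {
  "steps": [
    [1, [-10, -5, 15], 0],
    [1, [0, -9, 28], 0],
    [1, [0, -9, 28], 0],
    [1, [0, -9, 28], 0],
    [1, [0, -9, 28], 0],
    [1, [0, -9, 28], 0],
    [1, [0, -9, 28], 0],
    [1, [0, -9, 28], 0],
    [1, [0, -9, 28], 0],
    [1, [0, -5, 15], 0]
  ]
}}

```text
t: 7.25
eef_pos: [0.52, -0.3002, 0.2226]
tool_rot: [-2.306, 1.568, 2.863]
wrist_force: [-0.0, -0.4, -0.5]
finger_gap: 0.0275
```

{"method": "apply_moves", "body": {
  "steps": [
    [1, [0, 0, 0], 0],
    [1, [0, 0, 0], 0]
  ]
}}

```text
t: 7.45
eef_pos: [0.5209, -0.2966, 0.2236]
tool_rot: [-3.038, 1.569, 2.134]
wrist_force: [-0.1, 0.3, 0.0]
finger_gap: 0.027
```

```bash
python3 - <<'E'
from h import *
from workcell import arm
st=arm.get_state(); 
snap(arm,"pics/v8.png",S=4,w=95,h=75,dz=25,extra=[(.524,-.3071,.115)])
print(rel(st,(.524,-.3071,st["eef_pos"][2]))[0], st["q"])
c=arm.read_camera("top"); cv2.imwrite("pics/top2.png",c["img"][:,:,::-1])
E
```

```text
7.45 [ 0.5209 -0.2966  0.2236] [-0.1  0.3  0. ] 0.0270145894862346
[-0.  -1.9 10.8] [ 0.68016188  0.23658124 -0.28293202  1.54086919  0.06573435  1.37509071
 -0.7195356 ]
```

View pics/v8.png

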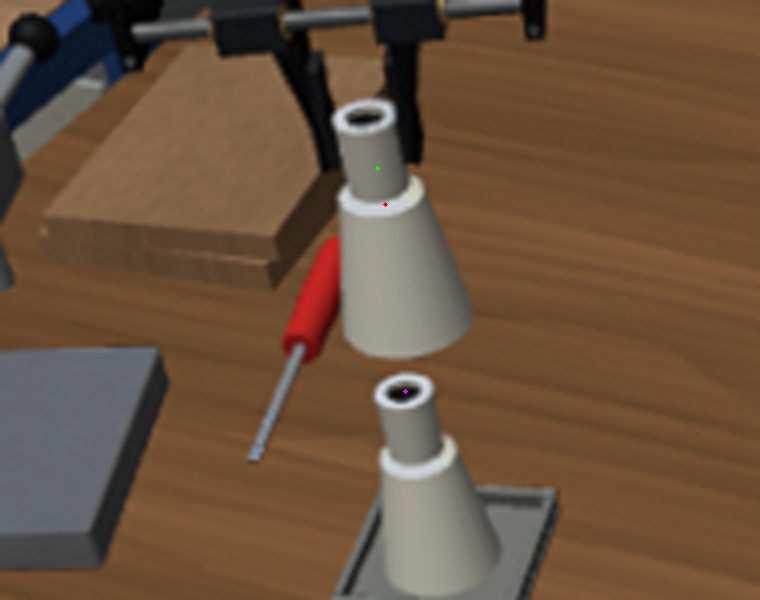

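View pics/top2.png

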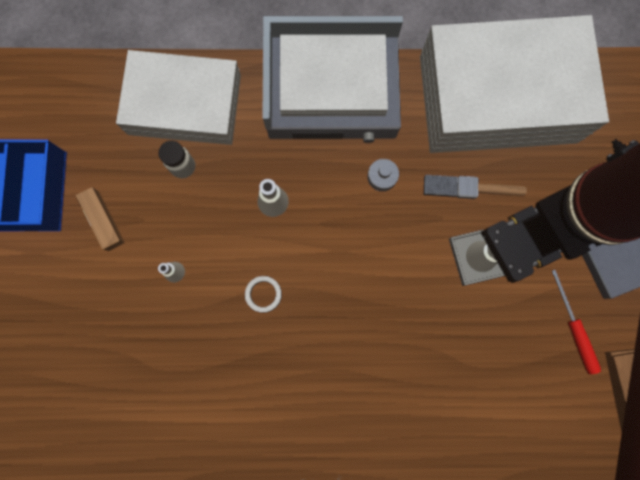

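```bash
cat >> h.py <<'E'
def held(arm,dzr,bias=(.43,.06),out=None,thr=175,prn=True):
    st=arm.get_state(); c=arm.read_camera("scene"); z=st["eef_pos"][2]+dzr
    p=proj(c,[st["eef_pos"][0],st["eef_pos"][1],z])[0].round()
    q,e=ring(c["img"],*p,thr,out=out); X=back(c,q+np.array(bias),z)
    if prn: print("tcp",np.round(st["eef_pos"],4),"rim px",q.round(2),e.round(1),"cone xy",X.round(4),"off",(X[:2]-st["eef_pos"][:2]).round(4))
    return X,st
E
python3 - <<'E'
from h import *
from workcell import arm
X,st=held(arm,.0457,out="pics/hr.png")
d=np.array([.524,-.3071])-X[:2]
print(rel(st,np.array(st["eef_pos"])+[d[0],d[1],0])[0])
E
```

```text
tcp [ 0.5213 -0.296   0.2242] rim px [154.67 103.6 ] [ 7.9 15. ] cone xy [ 0.5219 -0.2956  0.2699] off [0.0007 0.0004]
[-0.  -3.2 11.2]
```

View pics/hr.png

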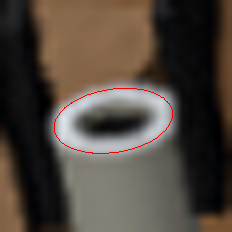

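{"method": "apply_moves", "body": {
  "steps": [
    [1, [0, -1.6, 5.6], 0],
    [1, [0, -1.6, 5.6], 0],
    [1, [15, 0, 0], 0],
    [1, [15, 0, 0], 0],
    [1, [0, 0, 0], 0],
    [1, [0, 0, 0], 0]
  ]
}}

```text
t: 8.2
eef_pos: [0.5226, -0.3089, 0.1933]
tool_rot: [-2.621, 1.569, 2.55]
wrist_force: [-0.7, -0.0, 0.8]
finger_gap: 0.0271
```

```bash
python3 - <<'E'
from h import *
from workcell import arm
X,st=held(arm,.0457)
d=np.array([.524,-.3071])-X[:2]
print(rel(st,np.array(st["eef_pos"])+[d[0],d[1],0])[0])
snap(arm,"pics/v9.png",S=4,w=95,h=75,dz=25,extra=[(.524,-.3071,.115)])
E
```

```text
tcp [ 0.5226 -0.3089  0.1933] rim px [151.39 117.75] [ 8.  14.4] cone xy [ 0.5231 -0.3086  0.239 ] off [0.0006 0.0003]
[ 0.   1.4 -1. ]
8.25 [ 0.523  -0.3091  0.194 ] [ 0.4 -0.4  0.3] 0.027314644454632237
```

View pics/v9.png

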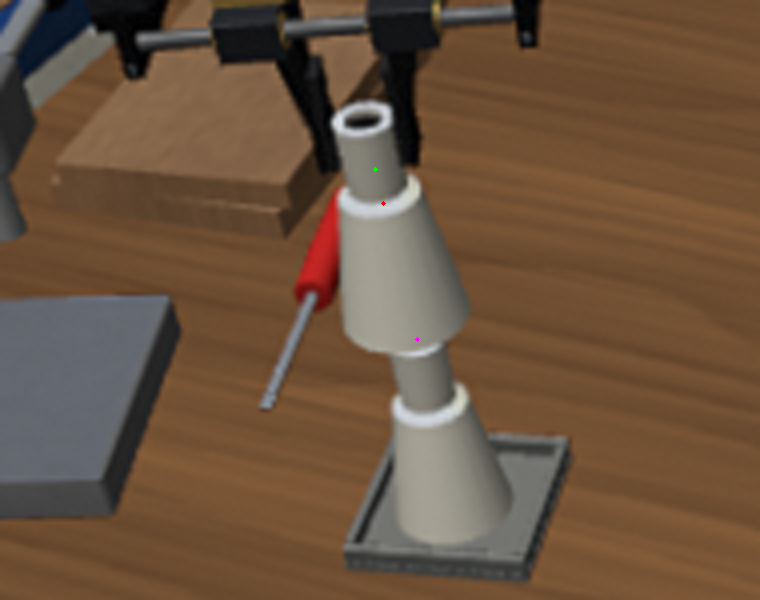

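{"method": "apply_moves", "body": {
  "steps": [
    [1, [10, 1.3, -0.9], 0],
    [1, [15, 0, 0], 0],
    [1, [15, 0, 0], 0],
    [1, [15, 0, 0], 0],
    [1, [10, 0, 0], 0],
    [1, [0, 0, 0], 0]
  ]
}}

```text
t: 8.9
eef_pos: [0.5227, -0.3074, 0.1269]
tool_rot: [-2.559, 1.567, 2.613]
wrist_force: [-0.1, 0.2, -0.9]
finger_gap: 0.0272
```

```bash
python3 - <<'E'
from h import *
from workcell import arm
X,st=held(arm,.0457)
snap(arm,"pics/v10.png",S=4,w=95,h=75,dz=15)
E
```

```text
tcp [ 0.5227 -0.3074  0.1269] rim px [159.03 148.12] [ 8.4 14.3] cone xy [ 0.5235 -0.3069  0.1726] off [0.0008 0.0005]
8.95 [ 0.5234 -0.3077  0.1283] [-0.2 -0.3  0.8] 0.02736251932492383
```

View pics/v10.png

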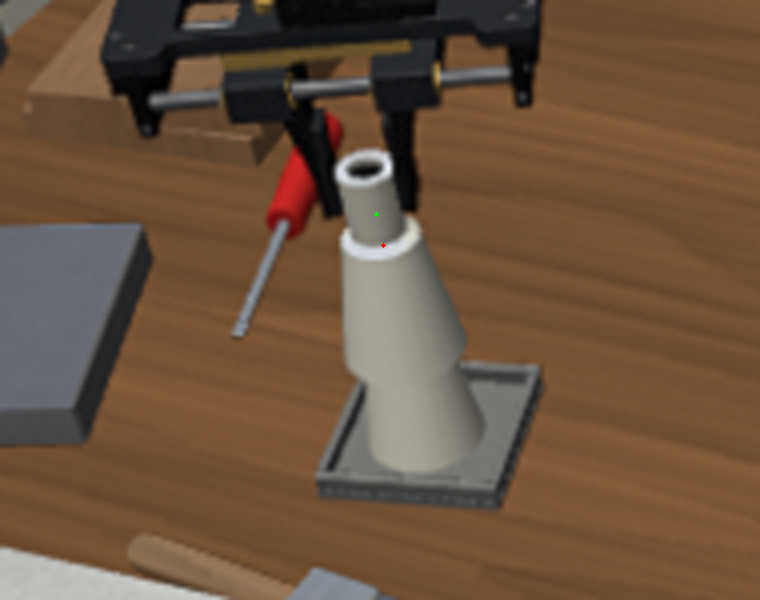

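The skirt is threading over the tray cone with no force. About 19 mm to go, so I'll lower slowly.

{"method": "apply_moves", "body": {
  "steps": [
    [1, [4, 0.2, 0.2], 0],
    [1, [4, 0, 0], 0],
    [1, [3, 0, 0], 0],
    [1, [2, 0, 0], 0],
    [1, [0, 0, 0], 0]
  ]
}}

```text
t: 9.5
eef_pos: [0.5239, -0.3079, 0.1159]
tool_rot: [-2.589, 1.57, 2.582]
wrist_force: [-0.4, 0.1, -0.1]
finger_gap: 0.0275
```

{"method": "apply_moves", "body": {
  "steps": [
    [1, [2, 0, 0], 0],
    [1, [1, 0, 0], 0],
    [1, [0, 0, 0], 0]
  ]
}}

```text
t: 9.8
eef_pos: [0.524, -0.308, 0.1131]
tool_rot: [-2.63, 1.571, 2.541]
wrist_force: [-0.4, 0.6, -0.7]
finger_gap: 0.027
```

{"method": "apply_moves", "body": {
  "steps": [
    [1, [1, 0, 0], 0],
    [1, [1, 0, 0], 0],
    [1, [1, 0, 0], 0],
    [1, [0, 0, 0], 0]
  ]
}}

```text
t: 10.2
eef_pos: [0.524, -0.308, 0.1101]
tool_rot: [-2.591, 1.57, 2.58]
wrist_force: [-0.3, 0.6, -0.7]
finger_gap: 0.0275
```

{"method": "apply_moves", "body": {
  "steps": [
    [1, [1, 0, 0], 0],
    [1, [0.5, 0, 0], 0],
    [1, [0, 0, 0], 0]
  ]
}}

```text
t: 10.5
eef_pos: [0.5244, -0.3081, 0.1091]
tool_rot: [0.708, 1.57, -0.404]
wrist_force: [-0.0, 2.1, 2.1]
finger_gap: 0.0271
```

{"method": "apply_moves", "body": {
  "steps": [
    [1, [0.5, 0, 0], 0],
    [1, [0, 0, 0], 0]
  ]
}}

```text
t: 10.7
eef_pos: [0.5246, -0.3082, 0.1089]
tool_rot: [0.672, 1.57, -0.44]
wrist_force: [-0.3, 0.1, 5.3]
finger_gap: 0.0271
```

```bash
python3 - <<'E'
from h import *
from workcell import arm
X,st=held(arm,.0457); print(st["wrist_force"])
snap(arm,"pics/v11.png",S=4,w=95,h=75,dz=15)
E
```

```text
tcp [ 0.5246 -0.3082  0.1089] rim px [160.03 156.19] [ 8.5 14.1] cone xy [ 0.5249 -0.3078  0.1546] off [0.0004 0.0004]
[-0.27944344  0.05426231  5.31529074]
10.75 [ 0.5245 -0.3081  0.1089] [-0.1  0.9  5.2] 0.026934708418503338
```

View pics/v11.png

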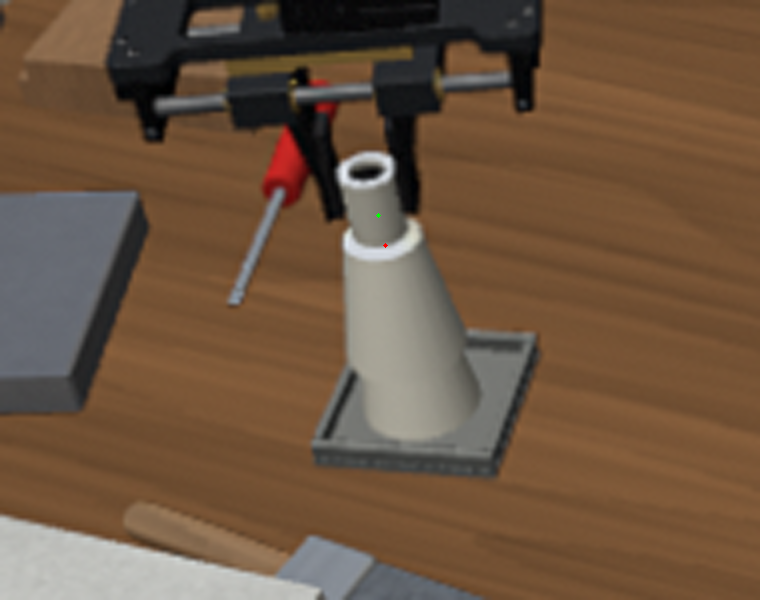

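The skirt bottomed out at the expected height (TCP 0.109, rising 5 N force). Releasing.

{"method": "apply_moves", "body": {
  "steps": [
    [-1, [0, 0, 0], 0],
    [-1, [0, 0, 0], 0],
    [-1, [0, 0, 0], 0],
    [-1, [0, 0, 0], 0],
    [-1, [0, 0, 0], 0],
    [-1, [0, 0, 0], 0],
    [-1, [0, 0, 0], 0]
  ]
}}

```text
t: 11.5
eef_pos: [0.5241, -0.308, 0.1082]
tool_rot: [-2.708, 1.571, 2.463]
wrist_force: [-0.4, -0.0, 0.7]
finger_gap: 0.0753
```

{"method": "apply_moves", "body": {
  "steps": [
    [-1, [-15, 0, 0], 0],
    [-1, [-20, 0, 0], 0],
    [-1, [-20, 0, 0], 0],
    [-1, [-30, 0, 0], 0],
    [-1, [-20, 15, -20], 0],
    [-1, [0, 20, -30], 0],
    [-1, [0, 20, -30], 0],
    [-1, [0, 20, -30], 0],
    [-1, [0, 20, -30], 0],
    [-1, [0, 20, -30], 0]
  ]
}}

```text
t: 12.5
eef_pos: [0.5522, -0.1032, 0.2147]
tool_rot: [0.757, 1.569, -0.355]
wrist_force: [0.8, -1.3, -0.2]
finger_gap: 0.0873
```

```bash
python3 - <<'E'
from h import *
from workcell import arm
st=arm.get_state(); print(st["t"],st["eef_pos"])
s=arm.read_camera("scene");t=arm.read_camera("top")
cv2.imwrite("pics/s3.png",s["img"][:,:,::-1])
cv2.imwrite("pics/t3.png",t["img"][:,:,::-1])
for a,b in [((160,156),None),((348,267),(268,187))]:
    pa,e=ring(s["img"],*a,175)
    g=b if b is not None else proj(t,[.5249,-.3078,.155])[0]
    pb,w,ar=hole(t["img"],*g); X,r=tri([s,t],[pa,pb]); print(pa,pb,w,X.round(4),r.round(2))
E
```

```text
12.5 [ 0.55215343 -0.10323584  0.21473484]
[160.19374371 155.99469185] [512. 243.] [19. 19.] [ 0.5254 -0.3079  0.1555] [-0.01 -0.   -0.01  0.  ]
[348.31471348 265.42428112] [267.12512336 186.33412829] [7.875 7.625] [0.6372 0.1003 0.11  ] [ 0.37  0.02  0.38 -0.1 ]
```

View pics/s3.png

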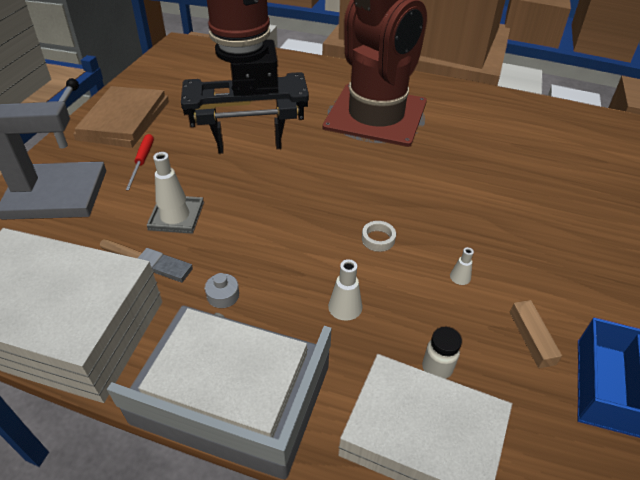

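View pics/t3.png

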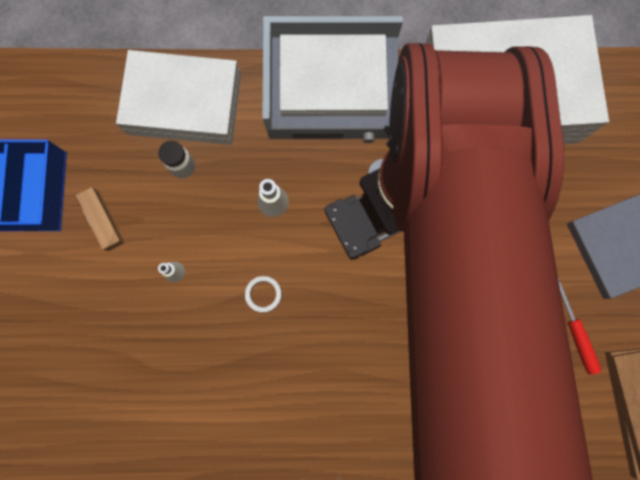

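The two-cone stack stands upright, rim at scene (160,156). Cone b is undisturbed at (0.637, 0.100). Top view of the stack is hidden by the arm for now. Going to cone b.

```bash
python3 - <<'E'
from h import *
from workcell import arm
st=arm.get_state(); print(st["eef_pos"],rel(st,(.6367,.1002,.2147))[0])
E
```

```text
[ 0.55292227 -0.09814566  0.21498152] [   0.8  164.1 -139.4]
```

{"method": "apply_moves", "body": {
  "steps": [
    [-1, [0, 15, -13], 0],
    [-1, [0, 27, -23], 0],
    [-1, [0, 27, -23], 0],
    [-1, [0, 27, -23], 0],
    [-1, [0, 27, -23], 0],
    [-1, [0, 27, -23], 0],
    [-1, [0, 14, -11.4], 0],
    [-1, [0, 0, 0], 0],
    [-1, [0, 0, 0], 0]
  ]
}}

```text
t: 13.5
eef_pos: [0.6373, 0.0918, 0.2136]
tool_rot: [-0.561, 1.57, -1.674]
wrist_force: [0.1, -0.4, -0.1]
finger_gap: 0.087
```

```bash
python3 - <<'E'
from h import *
from workcell import arm
st=arm.get_state(); print(st["eef_pos"],rel(st,(.6367,.1002,.0643))[0])
E
```

```text
[0.63730282 0.09182524 0.21355022] [149.2   3.2  -7.9]
```

{"method": "apply_moves", "body": {
  "steps": [
    [-1, [0, 3.2, -7.9], 0],
    [-1, [20, 0, 0], 0],
    [-1, [25, 0, 0], 0],
    [-1, [25, 0, 0], 0],
    [-1, [20, 0, 0], 0],
    [-1, [10, 0, 0], 0],
    [-1, [0, 0, 0], 0],
    [-1, [0, 0, 0], 0]
  ]
}}

```text
t: 14.3
eef_pos: [0.6371, 0.1012, 0.1143]
tool_rot: [1.229, 1.57, 0.116]
wrist_force: [-0.3, -0.3, -0.3]
finger_gap: 0.0872
```

```bash
python3 - <<'E'
from h import *
from workcell import arm
st=arm.get_state(); print(st["eef_pos"],rel(st,(.6367,.1002,.0643))[0])
snap(arm,"pics/v12.png")
# stack from top now
s=arm.read_camera("scene");t=arm.read_camera("top"); cv2.imwrite("pics/t4.png",t["img"][:,:,::-1])
pa,e=ring(s["img"],160,156,175)
pb,w,ar=hole(t["img"],*proj(t,[.5249,-.3078,.155])[0]); X,r=tri([s,t],[pa,pb]); print(pa,pb,w,X.round(4),r.round(2))
E
```

```text
[0.6370631  0.10121115 0.11431886] [50.  -0.8  0.7]
14.3 [0.6371 0.1012 0.1143] [-0.3 -0.3 -0.3] 0.0872140434840694
[160.19526577 155.98412037] [511.1681867  243.84522532] [8.875 9.   ] [ 0.5244 -0.3075  0.1546] [ 0.51  0.15  0.41 -0.18]
```

View pics/v12.png

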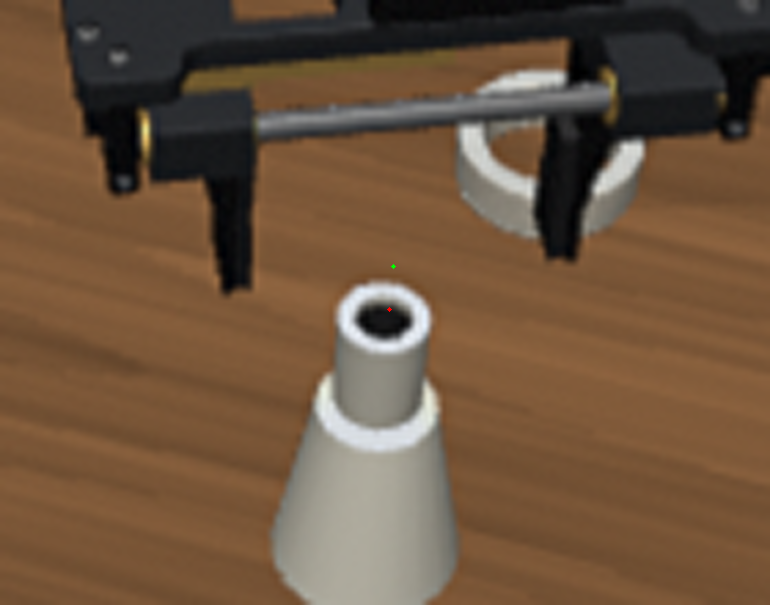

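View pics/t4.png

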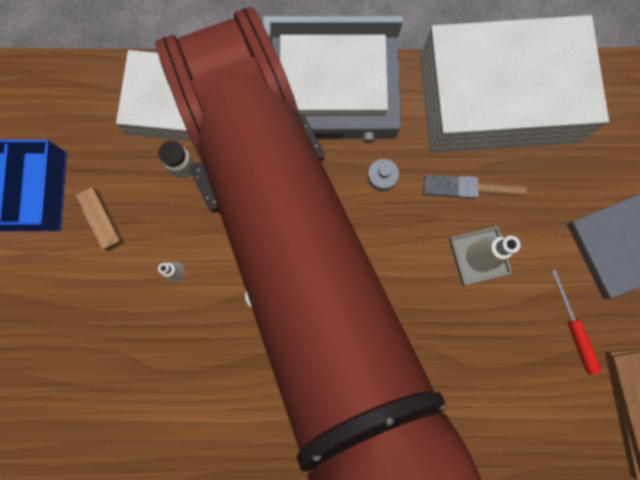

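The stack rim measures z = 0.1546, exactly 40 mm above the bare tray cone, so it is fully home. Now I'll descend on cone b and grip.

{"method": "apply_moves", "body": {
  "steps": [
    [-1, [15, -0.8, 0.7], 0],
    [-1, [15, 0, 0], 0],
    [-1, [12, 0, 0], 0],
    [-1, [8, 0, 0], 0],
    [-1, [0, 0, 0], 0],
    [-1, [0, 0, 0], 0],
    [0.2, [0, 0, 0], 0],
    [0.2, [0, 0, 0], 0],
    [1, [0, 0, 0], 0],
    [1, [0, 0, 0], 0]
  ]
}}

```text
t: 15.45
eef_pos: [0.6364, 0.1005, 0.0636]
tool_rot: [1.212, 1.57, 0.1]
wrist_force: [-0.5, 0.2, 0.1]
finger_gap: 0.0627
```

{"method": "apply_moves", "body": {
  "steps": [
    [1, [0, 0, 0], 0],
    [1, [0, 0, 0], 0],
    [1, [0, 0, 0], 0],
    [1, [0, 0, 0], 0],
    [1, [0, 0, 0], 0],
    [1, [0, 0, 0], 0],
    [1, [0, 0, 0], 0],
    [1, [0, 0, 0], 0],
    [1, [0, 0, 0], 0]
  ]
}}

```text
t: 16.35
eef_pos: [0.6362, 0.1005, 0.0633]
tool_rot: [3.131, 1.571, 2.019]
wrist_force: [0.6, -0.1, -0.1]
finger_gap: 0.0268
```

```bash
python3 - <<'E'
from h import *
from workcell import arm
snap(arm,"pics/v13.png")
E
```

```text
16.35 [0.6362 0.1005 0.0633] [ 0.6 -0.1 -0.1] 0.0268121689178663
```

View pics/v13.png

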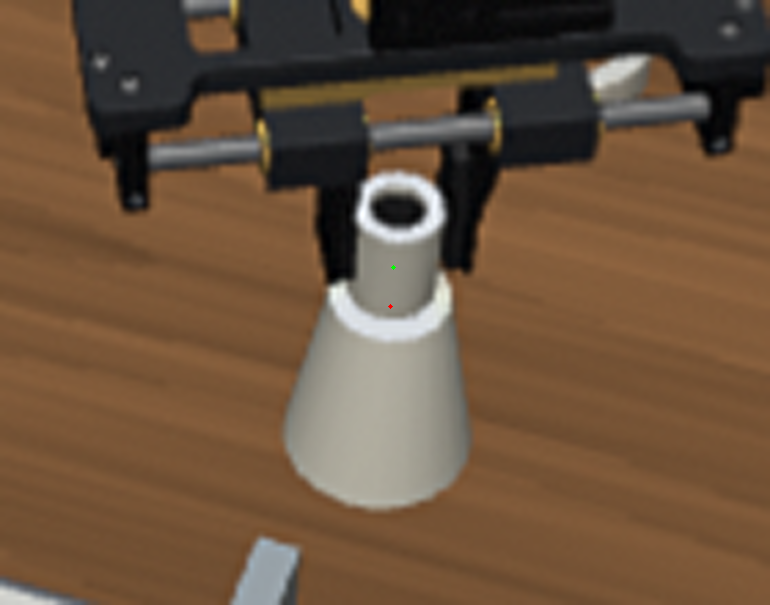

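Gripped at 26.8 mm with TCP z = 0.0633. Lifting and carrying.

{"method": "apply_moves", "body": {
  "steps": [
    [1, [-10, 0, 0], 0],
    [1, [-20, 0, 0], 0],
    [1, [-30, 0, 0], 0],
    [1, [-30, 0, 0], 0],
    [1, [-30, 0, 0], 0],
    [1, [-30, 0, 0], 0],
    [1, [-30, 0, 0], 0],
    [1, [-15, 0, 0], 0],
    [1, [0, 0, 0], 0],
    [1, [0, 0, 0], 0]
  ]
}}

```text
t: 17.4
eef_pos: [0.6359, 0.1004, 0.2572]
tool_rot: [-1.822, 1.57, -2.934]
wrist_force: [0.5, -0.2, -1.2]
finger_gap: 0.0272
```

```bash
python3 - <<'E'
from h import *
from workcell import arm
X,st=held(arm,.0467); print(st["finger_gap"])
d=np.array([.5244,-.3075])-X[:2]
print(rel(st,np.array(st["eef_pos"])+[d[0],d[1],0])[0])
E
```

```text
tcp [0.6359 0.1004 0.2572] rim px [356.89 171.87] [12.5 19.1] cone xy [0.6363 0.1013 0.3039] off [0.0004 0.0009]
0.02724748359782951
[ 2.000e-01 -2.814e+02  3.169e+02]
```

{"method": "apply_moves", "body": {
  "steps": [
    [1, [0, -12, 13], 0],
    [1, [0, -24, 27], 0],
    [1, [0, -24, 27], 0],
    [1, [0, -24, 27], 0],
    [1, [0, -24, 27], 0],
    [1, [0, -24, 27], 0],
    [1, [0, -24, 27], 0],
    [1, [0, -24, 27], 0],
    [1, [0, -24, 27], 0]
  ]
}}

```text
t: 18.35
eef_pos: [0.5529, -0.1975, 0.257]
tool_rot: [-2.206, 1.569, 2.964]
wrist_force: [0.4, -0.3, -1.8]
finger_gap: 0.0272
```

{"method": "apply_moves", "body": {
  "steps": [
    [1, [0, -24, 27], 0],
    [1, [0, -24, 27], 0],
    [1, [0, -18, 20], 0],
    [1, [0, -8, 9], 0],
    [1, [0, 0, 0], 0],
    [1, [0, 0, 0], 0]
  ]
}}

```text
t: 18.95
eef_pos: [0.5254, -0.3009, 0.2578]
tool_rot: [2.961, 1.57, 1.85]
wrist_force: [0.0, 0.3, -0.4]
finger_gap: 0.0274
```

```bash
python3 - <<'E'
from h import *
from workcell import arm
X,st=held(arm,.0467,out="pics/hr2.png"); print(st["finger_gap"])
d=np.array([.5244,-.3075])-X[:2]
print(rel(st,np.array(st["eef_pos"])+[d[0],d[1],0])[0])
snap(arm,"pics/v14.png",S=4,w=95,h=75,dz=25)
E
```

```text
tcp [ 0.5254 -0.3009  0.2578] rim px [147.13  86.83] [ 7.5 15.4] cone xy [ 0.5263 -0.3004  0.3045] off [0.0009 0.0005]
0.02741029469228372
[-0.  -4.9  5.5]
19.0 [ 0.5258 -0.3004  0.258 ] [-0.4 -0.2 -0.6] 0.027061484329091477
```

View pics/v14.png

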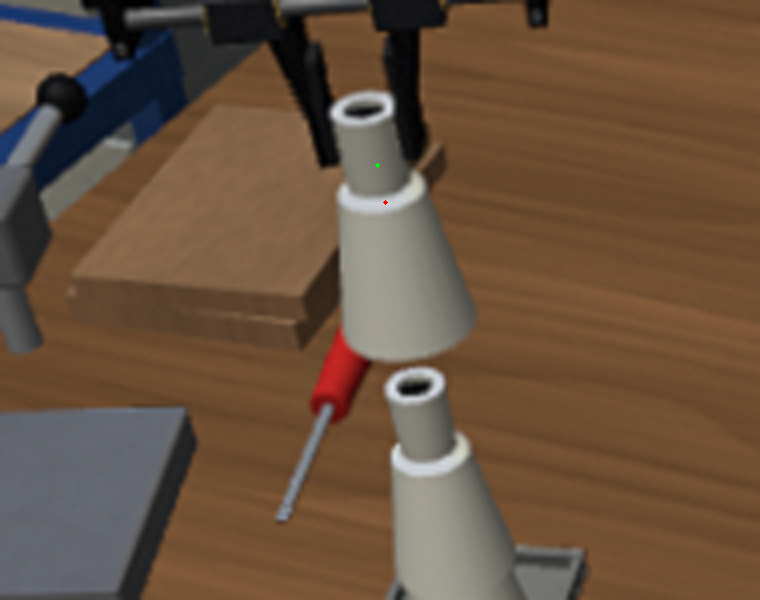

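{"method": "apply_moves", "body": {
  "steps": [
    [1, [0, -2.5, 3], 0],
    [1, [0, -2.7, 3], 0],
    [1, [15, 0, 0], 0],
    [1, [10, 0, 0], 0],
    [1, [0, 0, 0], 0],
    [1, [0, 0, 0], 0]
  ]
}}

```text
t: 19.65
eef_pos: [0.5228, -0.3098, 0.2326]
tool_rot: [-2.637, 1.57, 2.535]
wrist_force: [-0.5, 0.2, -0.8]
finger_gap: 0.0273
```

```bash
python3 - <<'E'
from h import *
from workcell import arm
X,st=held(arm,.0467)
d=np.array([.5244,-.3075])-X[:2]
print(rel(st,np.array(st["eef_pos"])+[d[0],d[1],0])[0])
E
```

```text
tcp [ 0.5228 -0.3098  0.2326] rim px [146.57  98.13] [ 7.8 15.2] cone xy [ 0.5235 -0.309   0.2793] off [0.0007 0.0008]
[ 0.   1.5 -1. ]
```

{"method": "apply_moves", "body": {
  "steps": [
    [1, [10, 1.3, -0.8], 0],
    [1, [15, 0, 0], 0],
    [1, [15, 0, 0], 0],
    [1, [12, 0, 0], 0],
    [1, [8, 0, 0], 0],
    [1, [0, 0, 0], 0],
    [1, [0, 0, 0], 0]
  ]
}}

```text
t: 20.4
eef_pos: [0.524, -0.3089, 0.1734]
tool_rot: [1.848, 1.571, 0.736]
wrist_force: [0.3, -0.3, 0.2]
finger_gap: 0.0274
```

```bash
python3 - <<'E'
from h import *
from workcell import arm
X,st=held(arm,.0467); print(st["wrist_force"])
d=np.array([.5244,-.3075])-X[:2]
print(rel(st,np.array(st["eef_pos"])+[d[0],d[1],0])[0])
snap(arm,"pics/v15.png",S=4,w=95,h=75,dz=25)
E
```

```text
tcp [ 0.524  -0.3089  0.1734] rim px [153.12 127.16] [ 8.1 14.3] cone xy [ 0.5249 -0.3082  0.2201] off [0.0009 0.0007]
[ 0.30186638 -0.33115496  0.21968545]
[ 0.  -0.2 -0.8]
20.45 [ 0.5242 -0.3089  0.1738] [-0.5 -0.7 -1.6] 0.02735559653287182
```

View pics/v15.png

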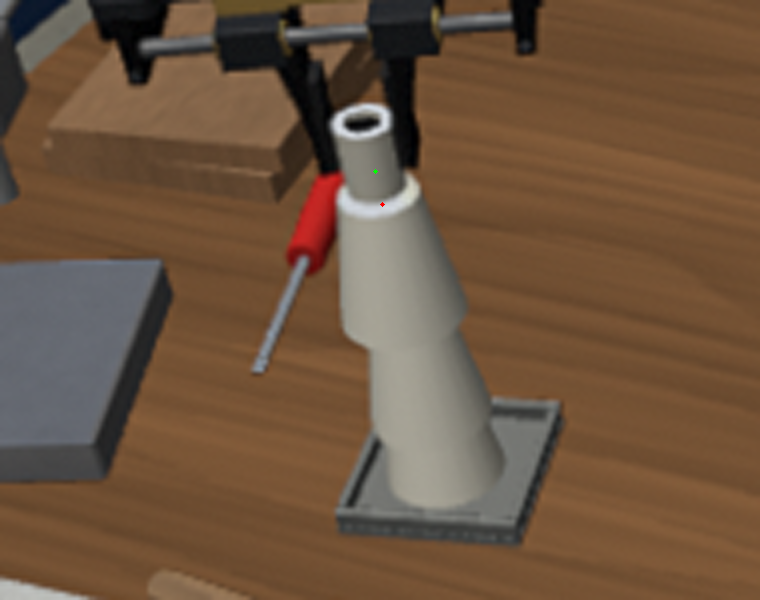

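Threading cleanly with no contact force; 25 mm to go to the expected TCP of 0.148.

{"method": "apply_moves", "body": {
  "steps": [
    [1, [5, -0.2, -0.8], 0],
    [1, [5, 0, 0], 0],
    [1, [5, 0, 0], 0],
    [1, [3, 0, 0], 0],
    [1, [2, 0, 0], 0],
    [1, [0, 0, 0], 0],
    [1, [0, 0, 0], 0]
  ]
}}

```text
t: 21.2
eef_pos: [0.5235, -0.3082, 0.1533]
tool_rot: [1.063, 1.571, -0.05]
wrist_force: [-0.6, 0.5, -0.9]
finger_gap: 0.0271
```

{"method": "apply_moves", "body": {
  "steps": [
    [1, [1.5, 0, 0], 0],
    [1, [1, 0, 0], 0],
    [1, [1, 0, 0], 0],
    [1, [0, 0, 0], 0],
    [1, [0, 0, 0], 0]
  ]
}}

```text
t: 21.7
eef_pos: [0.5234, -0.3081, 0.1497]
tool_rot: [2.727, 1.571, 1.615]
wrist_force: [0.2, 0.0, -0.3]
finger_gap: 0.0271
```

{"method": "apply_moves", "body": {
  "steps": [
    [1, [1, 0, 0], 0],
    [1, [0.5, 0, 0], 0],
    [1, [0, 0, 0], 0]
  ]
}}

```text
t: 22.0
eef_pos: [0.5234, -0.3081, 0.1482]
tool_rot: [-2.887, 1.571, 2.285]
wrist_force: [0.2, -0.1, -0.2]
finger_gap: 0.027
```

{"method": "apply_moves", "body": {
  "steps": [
    [1, [0.5, 0, 0], 0],
    [1, [0, 0, 0], 0]
  ]
}}

```text
t: 22.2
eef_pos: [0.5236, -0.3082, 0.148]
tool_rot: [0.733, 1.57, -0.38]
wrist_force: [0.0, 0.0, 1.7]
finger_gap: 0.027
```

{"method": "apply_moves", "body": {
  "steps": [
    [1, [0.5, 0, 0], 0],
    [1, [0, 0, 0], 0]
  ]
}}

```text
t: 22.4
eef_pos: [0.5238, -0.3083, 0.1479]
tool_rot: [0.655, 1.57, -0.457]
wrist_force: [-0.4, 0.2, 4.5]
finger_gap: 0.0274
```

{"method": "apply_moves", "body": {
  "steps": [
    [-1, [0, 0, 0], 0],
    [-1, [0, 0, 0], 0],
    [-1, [0, 0, 0], 0],
    [-1, [0, 0, 0], 0],
    [-1, [0, 0, 0], 0],
    [-1, [0, 0, 0], 0],
    [-1, [0, 0, 0], 0],
    [-1, [0, 0, 0], 0]
  ]
}}

```text
t: 23.2
eef_pos: [0.5234, -0.3082, 0.1472]
tool_rot: [3.081, 1.571, 1.969]
wrist_force: [0.3, 0.2, -0.8]
finger_gap: 0.0823
```

{"method": "apply_moves", "body": {
  "steps": [
    [-1, [-15, 0, 0], 0],
    [-1, [-20, 0, 0], 0],
    [-1, [-20, 0, 0], 0],
    [-1, [-30, 0, 0], 0],
    [-1, [-20, 10, -15], 0],
    [-1, [0, 20, -30], 0],
    [-1, [0, 20, -30], 0],
    [-1, [0, 20, -30], 0],
    [-1, [0, 20, -30], 0],
    [-1, [0, 20, -30], 0]
  ]
}}

```text
t: 24.2
eef_pos: [0.5491, -0.1101, 0.2538]
tool_rot: [0.769, 1.569, -0.343]
wrist_force: [-0.2, -0.1, 0.5]
finger_gap: 0.0868
```

{"method": "apply_moves", "body": {
  "steps": [
    [-1, [0, 20, -30], 0],
    [-1, [0, 20, -30], 0],
    [-1, [0, 20, -30], 0],
    [-1, [0, 20, -30], 0],
    [-1, [0, 10, -20], 0],
    [-1, [0, 0, 0], 0],
    [-1, [0, 0, 0], 0],
    [-1, [0, 0, 0], 0]
  ]
}}

```text
t: 25.0
eef_pos: [0.5678, 0.0525, 0.2528]
tool_rot: [0.195, 1.57, -0.919]
wrist_force: [0.5, 0.3, 0.5]
finger_gap: 0.0868
```

```bash
python3 - <<'E'
from h import *
from workcell import arm
st=arm.get_state(); print(st["t"],st["eef_pos"],np.abs(st["qd"]).max())
s=arm.read_camera("scene");t=arm.read_camera("top")
X0=np.array([.524,-.308,.1945]); pa,e=ring(s["img"],*proj(s,X0)[0].round(),175)
pb,w,ar=hole(t["img"],*proj(t,X0)[0]); X,r=tri([s,t],[pa,pb]); print(pa,pb,w,X.round(4),r.round(2))
cv2.imwrite("pics/t5.png",t["img"][:,:,::-1]);cv2.imwrite("pics/s5.png",s["img"][:,:,::-1])
z=[cv2.resize(i[y-50:y+50,x-45:x+45][:,:,::-1],None,fx=4,fy=4) for i,x,y in((s["img"],170,180),(t["img"],495,250))]
cv2.imwrite("pics/z5.png",np.hstack(z))
E
```

```text
25.0 [0.56783818 0.05250184 0.25279473] 0.0075210106809281
[156.28425789 138.59895134] [520.96316964 240.22229353] [9.75  9.375] [ 0.524  -0.3075  0.1942] [ 0.53  0.16  0.41 -0.19]
```

View pics/s5.png

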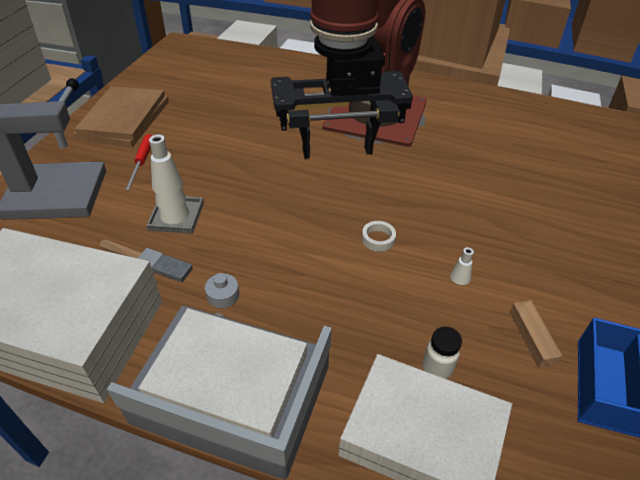

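View pics/z5.png

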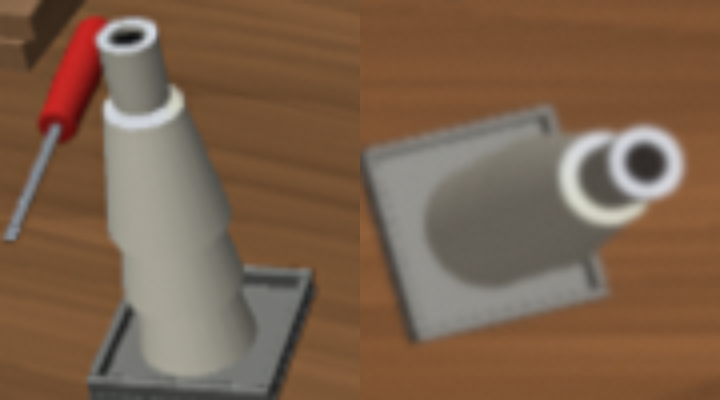

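The rim sits at (0.524, -0.3075, 0.194), another 40 mm up and directly above the base. The stack is upright in the tray, the short cone at scene (463,267) has not moved, and the arm is clear. Handing in.

```bash
python3 - <<'E'
from workcell import arm
print(arm.sign_off())
E
```

```text
the job is handed in; nothing more can be done
None
```

I nested both loose tall cones over the tray cone, the nearer one first, and handed the job in at about 25 s. All three stand as one upright stack in the tray, and I never touched the short cone.

- **Stack height:** from two camera views, the top rim measured 114.5 mm, then 154.6 mm, then 194.2 mm as each cone went on. That is 40 mm per cone, so each rests fully home.
- **Alignment:** the rim centre stayed within about 0.5 mm horizontally throughout.
- **Contact:** each cone met the one below at the expected height with about 5 N. The gripper was open and well clear at the end.

**One disagreement:** the finger ends appeared about 18 mm above the reported tool tip. I therefore set the grip height from the images, and both grips held at 27 mm across the nominal 28 mm neck. The camera fits also showed a steady offset of about 0.5 pixel, within the stated calibration.

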